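# Lock the height stop with its jam nut while a spanner holds the setting nut

## Task

The setting nut on the height stop stand is at the right height, but the winged jam nut on top of it is loose and would drag it round. Slide the open-ended spanner fully onto the flats of the setting nut, with its handle lying on the stand's rest beside the upright post, then turn the jam nut clockwise (seen from above) until it comes up solid; the setting nut must not turn by more than about 15 degrees in all. Leave the spanner in place on the nut, let go of everything, and do not disturb the timer, the check weight and the sample cup that stand round the work.

Things in the scene. Friction and masses are not known exactly. Their poses are not given: they have to be found in the camera images.
- stop_stand: Steel height stop stand, fixed to the table; origin on the axis of its vertical stud at table height. Foot plate x -47 to 47, y -126 to 52 mm, 12 mm thick. The stud carries the setting nut and, on it, the jam nut. With the spanner on the nut its handle points along the stand's -y, over the rest.
- rest_top (a point): Top of the rest, the block that carries the handle: stand x 0, y -106 mm, 38 mm above the table, level with the nut's flange. Block: y -116 to -96, x -39 to 23 mm. The spanner's head cannot slide in past the post: bring it down between nut and post, spanner origin 55 to 60 mm from the stud axis towards the stand's -y, then slide it along +y.
- post_top (a point): Top of the upright post at the rest's -x end: diameter 12 mm, stand x -25, y -106, top 64 mm above the table. When the jam nut is turned clockwise the handle swings towards the stand's -x and bears on this post. With spanner and nut square the handle clears it by 8 mm, so both turn a little (up to 0.25 rad) before it bears.
- nut_centre (a point): On the stud axis at the top of the setting (lower) nut's flange, 38 mm above the table; turns with the nut. Flange diameter 80, 8 mm thick, upper edge bevelled 4 mm; above it a hexagon 46 mm across flats, 53 across corners, 28 mm high. Flats face this frame's x and -x, corners y and -y: the spanner's x (mouth direction) goes along this frame's y.
- nut_mark (a point): Small punched dot on the top of the setting nut's flange, 32 mm from the axis along the nut's x; shows how far the nut has turned.
- setting_nut (a joint): Turn of the setting nut in the stand, rad, growing clockwise seen from above; 0 when its axes are the stand's; starts within 0.04 of 0. It turns more easily (0.1 N m) than the jam nut turns on it (0.3 N m), so unless held it goes round with the jam nut.
- jam_nut (a joint): Turn of the jam nut relative to the setting nut, rad, growing clockwise seen from above (tightening); starts between 0.1 and 0.5, solid (tight, it goes no further) at 1.2. It stays where it is left.
- jam_grip (a point): Middle of the jam nut's wing bar, on the stud axis, 99 mm above the table; x along the bar, z up; turns with the jam nut. Bar 90 mm long, 14 mm thick, 30 mm high (84 to 114 mm above the table), gripped from above across its thickness; under it a round hub of diameter 48 mm, 66 to 84 mm above the table.
- spanner: Loose steel open-ended spanner, 200 mm long, 0.3 kg, lying flat. Origin under its mouth's centre on the underside; x out of the mouth, z up. Head 71 mm wide, 14 thick; mouth 49 wide, bottom at x -29, jaw tips x 18, back of head x -41 mm; shank 22 wide, 14 thick; grip x -114 to -182, 22 wide, 28 high, same underside. Centre of mass about x -95.
- spanner_grip (a point): Middle of the spanner's grip: x -148 mm, 14 mm above its underside.
- timer: White kitchen timer 62 x 62 x 18 mm, lying behind the stand, left of the basket, bystander; origin at its underside.
- check_weight_500: Cream check weight, diameter 38, 52 mm high, standing by itself left of the stand, bystander; origin at its underside.
- sample_cup_2: White lidded sample cup standing alone beside a stack of two, diameter 62, 42 mm high, bystander; origin at its underside.

How it is judged:
On the way:
1. the spanner is fully on the setting nut, its handle on the rest, while the jam nut is still loose (horizontal distance between spanner and nut_centre below 0.008 m and z of spanner in the frame of nut_centre between -0.004 and 0.006 m and y of spanner_grip in the frame of stop_stand below -0.12 m and angle between spanner's own z axis and vertical below 0.1 rad and value of joint jam_nut below 0.8 rad), for 0.2 s.
At the end, for the whole second after the job is handed in: Jam nut joint above 1.1 (solid at 1.2); spanner at rest, level (0.1 rad) on the setting nut: origin within 8 mm of the stud axis, underside -4 to +6 mm from the flange, grip beyond y -120 mm of the stand; setting nut turned under 20 degrees (mark moved under 11.1 mm) (horizontal distance between spanner and nut_centre below 0.008 m and z of spanner in the frame of nut_centre between -0.004 and 0.006 m and y of spanner_grip in the frame of stop_stand below -0.12 m and angle between spanner's own z axis and vertical below 0.1 rad and value of joint jam_nut above 1.1 rad and distance of nut_mark from where it was at the start of the episode below 0.0111 m and linear speed of spanner below 0.02 m/s); the robot touches nothing.
It fails at once if the setting nut turns more than 20 degrees from its setting (distance of nut_mark from where it was at the start of the episode above 0.0111 m).
It fails at once if the timer is moved more than 30 mm (distance of timer from where it was at the start of the episode above 0.03 m).
It fails at once if the check weight is moved more than 30 mm (distance of check_weight_500 from where it was at the start of the episode above 0.03 m).
It fails at once if the single sample cup is moved more than 30 mm (distance of sample_cup_2 from where it was at the start of the episode above 0.03 m).
It also fails if it takes over 54 s, if anything falls off the work surface, if the arm or the gripper's body presses on something with over 40 N, if the wrist force passes 120 N, or if a joint passes its speed limit or range.

## Robot

A 6-joint arm with a two-finger parallel gripper is mounted at the origin on a cart in front of the work surface, level with it; the furniture and walls round the work are solid. World frame = base frame: x ahead of the robot, y to its left, z up, the work surface at z = 0. Lengths are in m, angles in rad, forces in N, time in s.
With the tool pointing down it reaches from about 0.275 to 0.975 m from the base axis. Payload 8.4 kg.
Tool frame: the origin (TCP) lies on the front face of the gripper's body, between the roots of the fingers; the fingertips stand 88 mm ahead of it and the grasp point (between the pads) lies 69 mm ahead of it; z points along the fingers, y is the direction in which the jaws open and shut (so a half turn about z gives the same grasp; the last joint's range is limited). The gripper opens to 92 mm and grips with 3 to 60 N. Pads are 20 mm wide; open, the fingers measure 128 mm over their backs; the gripper's body (75 mm by 189 mm) begins 69 mm behind the grasp point.
Start: joints at [-1.3, 0.353, 1.633, -0, 1.155, -0.002], TCP at [0.168, -0.602, 0.303] pointing down, gripper open.
Joint ranges: [-2.63, 2.63], [-0.92, 2.1], [0.06, 2.66], [-1.3, 4.44], [0, 2.69], [-3.02, 3.02]. Speed limits (rad/s): [2.22, 2.22, 2.79, 3.14, 3.14, 3.14].

## Interface

Orientations are given as a unit quaternion [w, x, y, z].
In Python, from plant import arm, optics, search_frame, trace, place_of gives the robot as it stands.
- The arm moves only by the tool step_arm, never from a script. Its argument "deltas" is a list of rows, each an object with "claw": the finger opening in m, from 0 to 0.0919; "translation": the shift along the tool's x, y, z in m, a list of three; "yaw": the turn about the tool's z in rad. In form: [{"claw": claw, "translation": [x, y, z], "yaw": yaw}, ...]. A call has 1 to 5 rows; each row is the pose to reach, as a shift and turn from the pose measured when the call began, along the tool's axes at that moment; what a row does not reach only later rows make up. A row lasts 1/10 s, in which the tool goes at most 50 mm and 8.59 degrees, less where a joint would pass 70% of its speed; a pose out of reach is approached as far as the arm can. A call with a gripper value outside its range is refused whole. The fingers move at their own pace and stop on an object; "force" is the grip in N (left out, the last holds). Time passes only in rows, so rows that repeat a pose let the fingers close. It gives the time, the measured TCP pose, the force and the opening at its end, in the units of the state.
- arm.get_obs(): the state, without advancing time (a new reading comes with each control period).
- optics.grab_frame(name): name is "scene" or "top"; returns a dict with "frame" (480x640x3 uint8, blue, green, red), "range_z" (480x640 float32, m along the optical axis (not along the pixel's ray), 0 where there is no reading), "vfov" (degrees; the focal length in pixels is half the picture's height over the tangent of half this angle, whatever the lens; pixels are square), "cx", "cy" (the principal point, pixels), "k1" (the pictures are not rectified: a ray, as slopes to the right and down, at radius r is drawn at 1 + k1 r^2 times it, then the intrinsics apply), "rvec" (rotation vector, rad) and "tvec" (3), from world to camera coordinates, as OpenCV has them. Camera axes: x right, y down, z forward; pixel columns grow to the right and rows downward; lengths in m; the calibration is good to about 2 mm. A picture is of the moment at which its call begins.
- arm.hand_in(): hands the job in, once; it reports no verdict.
Trained networks look in a picture, given as the dict that the camera call returned (one of the last four; its "shot" number tells which), for a name from the list of things; names that differ only in an ending like _2 or _b are one class to them, and where a whole thing is asked for, a point or a joint stands for the part that bears it (a point fixed in the world has none). Each returns a list of dicts, best first, with "conf" (0 to 1); they miss things now and then, are a little off and sometimes report something else, mostly with a low value. They report only what shows in the picture. A call takes as long as a camera call.
- search_frame(query, picture): "centre" ([row, column] in pixels, amid what is visible of it).
- trace(query, picture): "region" (480x640 bool, what is visible of it) and "centre" ([row, column] in pixels, amid what is visible of it).
- place_of(query, picture): "centre" ([row, column] in pixels: a listed point, or the origin of a listed thing).
The state is a dict: "time_s": time; "joint_pos": joint angles; "qd": joint speeds; "effort": joint torques, N m; "eef_pos": TCP position; "eef_rot": TCP orientation; "ft_force": force on the tool from outside, world axes, zero at the start; "torque": the same for the moment, N m; "grip_width": finger opening in m.
Only numpy, scipy, OpenCV 4.12 (cv2) and the standard library are available. Lean on these libraries where they do the work, as an engineer would, in place of code of your own. Each camera call takes 0.05 s, during which the arm holds its last target. There are 200 camera calls.

## Working session

There is one attempt and no reset: what is moved stays moved. The work goes in short steps, Python scripts to look and compute and a tool call to move; the robot and the scene stay as the last step left them, time stands still between calls to the robot, and variables do not carry over. Pictures are saved under pics/ and viewed, about 8 in all and at most 12, crops included, and the job is handed in when it is done.

Besides the shell and the picture viewer there is one more tool, called after "Emit:" as name(argument=value, ...), one argument or row to a line, values as JSON. step_arm: Moves the arm, as the interface text tells. Its arguments: {"type":"object","properties":{"deltas":{"type":"array","items":{"type":"object","properties":{"claw":{"type":"number"},"translation":{"type":"array","items":{"type":"number"}},"yaw":{"type":"number"}}}},"force":{"type":"number"}},"required":["deltas"]}

```bash
ls; mkdir -p pics; cat > h.py <<'E'
import numpy as np, cv2
from plant import arm, optics, search_frame, trace, place_of
def cam(p):
    f=240/np.tan(np.radians(p["vfov"])/2); R=cv2.Rodrigues(np.array(p["rvec"],float))[0]; return f,R,np.array(p["tvec"],float).ravel()
def ray(p,rc):
    f,R,t=cam(p); d=np.array([(rc[1]-p["cx"])/f,(rc[0]-p["cy"])/f]); u=d.copy()
    for _ in range(20): u=d/(1+p["k1"]*(u@u))
    return -R.T@t, R.T@np.array([u[0],u[1],1.])
def atz(p,rc,z):
    o,d=ray(p,rc); return o+d*(z-o[2])/d[2]
def cloud(p,mask):
    rr,cc=np.nonzero(mask&(p["range_z"]>0)); out=[]
    for r,c in zip(rr,cc):
        o,d=ray(p,(r,c)); out.append(o+d*p["range_z"][r,c])
    return np.array(out)
E
cat > a.py <<'E'
from h import *
P={n:optics.grab_frame(n) for n in("scene","top")}
Z=dict(stop_stand=0,rest_top=.038,post_top=.064,nut_centre=.038,nut_mark=.038,jam_grip=.099,spanner=0,spanner_grip=.014,timer=0,check_weight_500=0,sample_cup_2=0)
for n,p in P.items():
    cv2.imwrite(f"pics/{n}0.png",p["frame"]); print(n,"cam",np.round(ray(p,(240,320))[0],3))
    for q,z in Z.items():
        for d in place_of(q,p)[:3]:
            print(n,q,np.round(d["centre"],1),round(d["conf"],2),np.round(atz(p,d["centre"],z),4))
print(arm.get_obs())
E
python3 a.py
```

```text
pics
scene cam [-0.478  0.405  0.718]
scene stop_stand [323.2 274.8] 0.6 [0.472  0.0785 0.    ]
scene rest_top [302.8 320.6] 0.7 [ 0.4466 -0.0217  0.038 ]
scene post_top [302.2 322. ] 0.62 [ 0.4119 -0.009   0.064 ]
scene nut_centre [314.2 269.6] 0.72 [0.4573 0.0936 0.038 ]
scene nut_mark [301.5 266.2] 0.64 [0.5065 0.0827 0.038 ]
scene jam_grip [285.9 272.8] 0.58 [0.4673 0.0782 0.099 ]
scene spanner_grip [324.2 272.7] 0.56 [0.4521 0.0902 0.014 ]
scene timer [266.8 276.5] 0.68 [ 0.701  -0.0165  0.    ]
scene check_weight_500 [332.4 207.2] 0.78 [0.5067 0.222  0.    ]
scene sample_cup_2 [333.9 206.9] 0.38 [0.5017 0.2241 0.    ]
top cam [ 0.374 -0.087  1.05 ]
top stop_stand [285.9 242.1] 0.86 [0.4617 0.0837 0.    ]
top stop_stand [268.2 185.1] 0.38 [0.5042 0.2198 0.    ]
top rest_top [290.5 285.6] 0.85 [ 0.4473 -0.0202  0.038 ]
top rest_top [281.1 238. ] 0.46 [0.4694 0.087  0.038 ]
top post_top [298.5 279.9] 0.81 [ 0.4282 -0.0095  0.064 ]
top nut_centre [282.9 239.1] 0.8 [0.4653 0.0844 0.038 ]
top nut_mark [262.3 243.7] 0.61 [0.5119 0.0747 0.038 ]
top jam_grip [279.9 233. ] 0.68 [0.4662 0
[... 399 characters left out ...]
[ 0.6116 -0.3336  0.    ]
{'time_s': 1.2, 'joint_pos': array([-1.30041575e+00,  3.52992592e-01,  1.63337159e+00, -9.33925322e-06,
        1.15519360e+00, -2.35890988e-03]), 'qd': array([-0.00100587,  0.00079308, -0.00047758, -0.00118818,  0.00111265,
        0.00014137]), 'effort': array([ 1.98755355e-03, -5.93768835e+01, -3.34569347e+01,  6.97750412e-02,
        1.58546894e-02, -1.68931348e-05]), 'eef_pos': array([ 0.16838435, -0.60191025,  0.30269977]), 'eef_rot': array([ 1.78524853e-05,  9.90715791e-01,  1.35949334e-01, -1.90394767e-06]), 'ft_force': array([-0.33523011, -0.23732725, -0.44877134]), 'torque': array([ 0.01651403, -0.020586  ,  0.02406882]), 'grip_width': 0.09170587871614289}
```

View pics/top0.png

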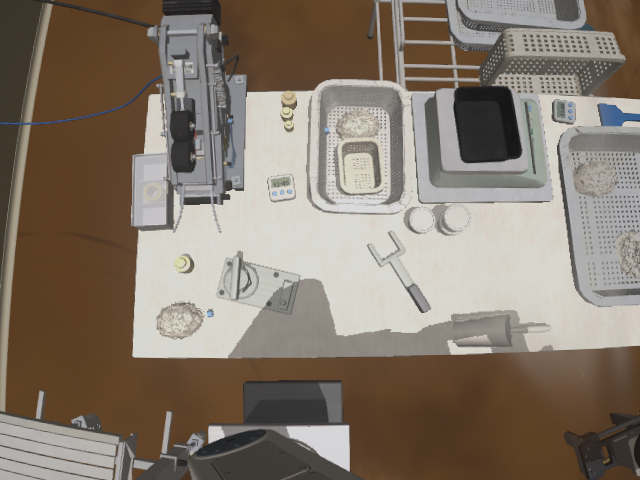

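View pics/scene0.png

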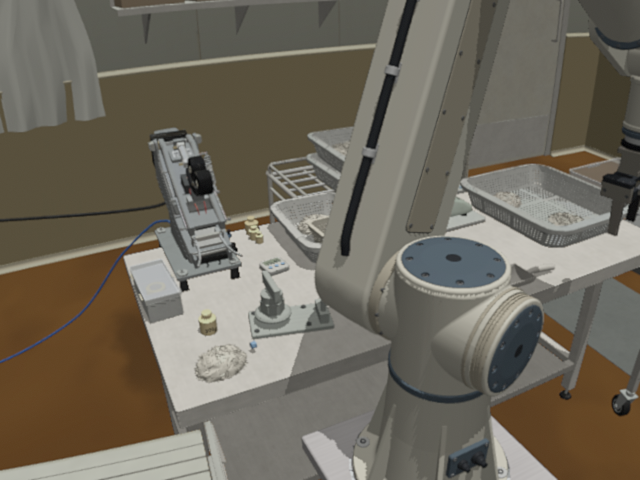

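```bash
cat > b.py <<'E'
from h import *
p=optics.grab_frame("top")
for q,lo,hi in(("spanner",.008,.035),("jam_grip",.105,.12),("stop_stand",.008,.2),("setting_nut",.03,.2)):
    for d in trace(q,p)[:1]:
        c=cloud(p,d["region"]); print(q,d["conf"],len(c),np.round(np.percentile(c,[1,50,99],axis=0),3).tolist())
        s=c[(c[:,2]>lo)&(c[:,2]<hi)]
        if len(s)<5: continue
        (x,y),wh,a=cv2.minAreaRect(s[:,:2].astype(np.float32)*1000)
        m=s[:,:2].mean(0);u=np.linalg.svd(s[:,:2]-m,full_matrices=False)[2][0]
        print("  rect",x,y,wh,a,"mean",m,"axis",u,np.degrees(np.arctan2(u[1],u[0])))
        if q=="spanner":
            t=(s[:,:2]-m)@u; print("  ends",m+u*t.min(),m+u*t.max())
E
python3 b.py
```

```text
spanner 0.66 988 [[0.398, -0.343, -0.0], [0.486, -0.288, 0.015], [0.579, -0.217, 0.032]]
  rect 482.78448486328125 -289.3976135253906 (197.67564392089844, 71.176025390625) 29.809123992919922 mean [ 0.48303346 -0.28882501] axis [-0.8671682  -0.49801537] -150.13121562423487
  ends [ 0.56828127 -0.23986712] [ 0.39689302 -0.33829553]
jam_grip 0.77 548 [[0.427, 0.059, 0.071], [0.469, 0.078, 0.109], [0.511, 0.103, 0.118]]
  rect 470.0138244628906 82.2689208984375 (14.5175142288208, 86.18923950195312) 86.56759643554688 mean [0.46866451 0.08151003] axis [-0.9977946   0.06637717] 176.19406991091492
stop_stand 0.91 3174 [[0.401, -0.043, 0.0], [0.458, 0.045, 0.015], [0.516, 0.135, 0.116]]
  rect 461.3003234863281 46.10816192626953 (179.1844024658203, 92.39667510986328) 76.28620910644531 mean [0.45881645 0.04193241] axis [-0.2210834 -0.9752549] -102.77267439247315
setting_nut 0.58 1088 [[0.427, 0.044, 0.009], [0.468, 0.076, 0.082], [0.516, 0.121, 0.117]]
  rect 470.5510559082031 82.59257507324219 (78.16230773925781, 77.84214782714844) 45.4619140625 mean [0.46833264 0.0765053 ] axis [-0.99027046  0.13915609] 172.00098446209492
```

The top view shows the spanner at about (385-430, 235-310) with its mouth up and to the left. The stand is at about (240, 275) with its rest to the right at (287, 290). In the scene view the arm hides the spanner. Estimates: stud about (0.469, 0.082), stand y axis about 76.5°, spanner about 30°.

```bash
cat > go.py <<'E'
import sys
from h import arm,np
from scipy.spatial.transform import Rotation as R
o=arm.get_obs(); r=R.from_quat(np.roll(o["eef_rot"],-1)); M=r.as_matrix(); e=o["eef_pos"]
phi=np.degrees(np.arctan2(M[1,1],M[0,1]))
print("t",round(o["time_s"],2),"tcp",np.round(e,4),"phi_y",round(phi,2),"tilt",np.round(M[:,2],3),"F",np.round(o["ft_force"],1),"T",np.round(o["torque"],2),"w",round(o["grip_width"],4),"q",np.round(o["joint_pos"],2))
a=[float(v) for v in sys.argv[1:]]
for i in range(0,len(a),4):
    d=M.T@(np.array(a[i:i+3])-e); y=(phi-a[i+3]+180)%360-180
    print("->",np.round(d,4).tolist(),"yaw",round(np.radians(y),4))
E
python3 go.py .434 -.317 .2 -60 .434 -.317 .091 -60
```

```text
t 1.45 tcp [ 0.1684 -0.6019  0.3027] phi_y -74.37 tilt [-0.  0. -1.] F [ 0.2 -0.4  0.8] T [-0.02  0.01  0.04] w 0.0919 q [-1.3   0.35  1.63  0.    1.16 -0.  ]
-> [0.3325, -0.2028, 0.1027] yaw -0.2508
-> [0.3325, -0.2028, 0.2117] yaw -0.2508
```

Emit:
step_arm(
  deltas=[
    {"claw": 0.07,"translation": [0.042,-0.026,0.013],"yaw": -0.03},
    {"claw": 0.07,"translation": [0.083,-0.051,0.026],"yaw": -0.06},
    {"claw": 0.07,"translation": [0.125,-0.076,0.039],"yaw": -0.09},
    {"claw": 0.07,"translation": [0.166,-0.101,0.052],"yaw": -0.13},
    {"claw": 0.07,"translation": [0.208,-0.127,0.065],"yaw": -0.16},
  ],
)

```text
time_s: 1.95
eef_pos: [0.334, -0.4237, 0.238]
eef_rot: [0.0, 0.977, 0.215, 0.0]
ft_force: [1.3, -0.6, -0.8]
grip_width: 0.0699
```

```bash
python3 go.py .434 -.317 .2 -60 .434 -.317 .091 -60
```

```text
t 1.95 tcp [ 0.334  -0.4237  0.238 ] phi_y -65.14 tilt [ 0. -0. -1.] F [ 1.3 -0.6 -0.8] T [ 0.02 -0.03  0.03] w 0.0699 q [-0.91  0.3   1.88  0.    0.97  0.23]
-> [0.1356, -0.0548, 0.038] yaw -0.0897
-> [0.1356, -0.0549, 0.147] yaw -0.0897
```

Emit:
step_arm(
  deltas=[
    {"claw": 0.07,"translation": [0.045,-0.018,0.013],"yaw": -0.03},
    {"claw": 0.07,"translation": [0.09,-0.036,0.026],"yaw": -0.06},
    {"claw": 0.07,"translation": [0.1356,-0.055,0.04],"yaw": -0.09},
    {"claw": 0.07,"translation": [0.1356,-0.055,0.085],"yaw": -0.09},
    {"claw": 0.07,"translation": [0.1356,-0.055,0.125],"yaw": -0.09},
  ],
)

```text
time_s: 2.45
eef_pos: [0.4357, -0.3157, 0.1124]
eef_rot: [0.001, 0.965, 0.261, 0.001]
ft_force: [0.3, -0.1, 0.2]
grip_width: 0.0699
```

```bash
cat > c.py <<'E'
from h import *
p=optics.grab_frame("top"); cv2.imwrite("pics/top1.png",cv2.resize(p["frame"][180:340,330:490],(640,640),interpolation=cv2.INTER_CUBIC))
for q,z in(("spanner",0),("spanner_grip",.014)):
    for d in place_of(q,p)[:2]: print(q,round(d["conf"],2),atz(p,d["centre"],z))
E
python3 c.py; python3 go.py .434 -.317 .091 -60
```

```text
spanner 0.68 [ 0.55257489 -0.24463586  0.        ]
spanner_grip 0.7 [ 0.41804183 -0.32051661  0.014     ]
spanner_grip 0.7 [0.47928621 0.09517098 0.014     ]
t 2.6 tcp [ 0.4329 -0.3158  0.1114] phi_y -59.96 tilt [-0.004  0.003 -1.   ] F [0.4 0.  0.5] T [ 0.04  0.07 -0.02] w 0.0702 q [-0.63  0.48  1.96 -0.    0.71  0.41]
-> [0.0004, 0.0017, 0.0204] yaw 0.0008
```

View pics/top1.png

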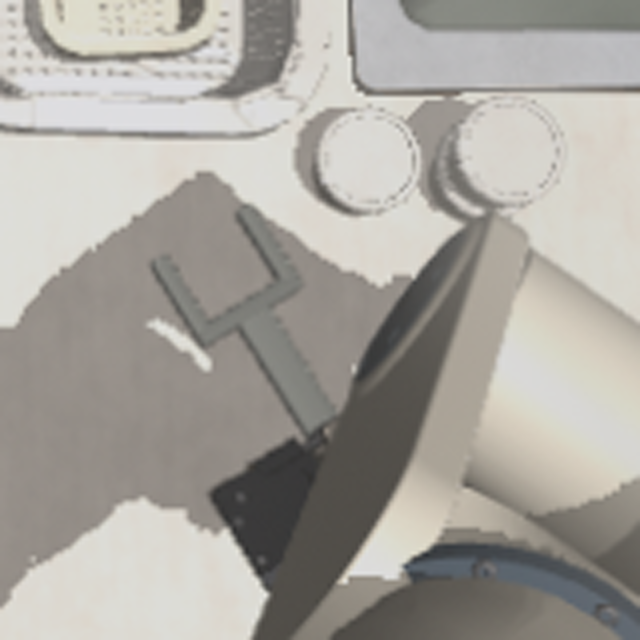

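The close view shows the gripper over the grip, in line with the shank. The spanner hasn't moved. I'll go down and close.

Emit:
step_arm(
  deltas=[
    {"claw": 0.07,"translation": [0.0,0.001,0.01],"yaw": 0},
    {"claw": 0.07,"translation": [0.0,0.001,0.02],"yaw": 0},
    {"claw": 0.07,"translation": [0.0,0.001,0.02],"yaw": 0},
    {"claw": 0.01,"translation": [0.0,0.001,0.02],"yaw": 0},
    {"claw": 0.01,"translation": [0.0,0.001,0.02],"yaw": 0},
  ],
  force=50,
)

```text
time_s: 3.1
eef_pos: [0.4335, -0.317, 0.0921]
eef_rot: [-0.001, 0.966, 0.259, -0.001]
ft_force: [-0.5, -0.0, 0.4]
grip_width: 0.0559
```

Emit:
step_arm(
  deltas=[
    {"claw": 0.01,"translation": [0,0,0],"yaw": 0},
    {"claw": 0.01,"translation": [0,0,0],"yaw": 0},
    {"claw": 0.01,"translation": [0,0,0],"yaw": 0},
    {"claw": 0.01,"translation": [0,0,0],"yaw": 0},
    {"claw": 0.01,"translation": [0,0,0],"yaw": 0},
  ],
)

```text
time_s: 3.6
eef_pos: [0.4338, -0.3172, 0.0923]
eef_rot: [-0.001, 0.966, 0.259, -0.001]
ft_force: [0.3, -0.1, 0.6]
grip_width: 0.0217
```

```bash
python3 go.py .434 -.317 .091 -60
```

```text
t 3.6 tcp [ 0.4338 -0.3172  0.0923] phi_y -59.96 tilt [-0.002  0.001 -1.   ] F [ 0.3 -0.1  0.6] T [-0.22 -0.18  0.15] w 0.0217 q [-0.63  0.51  1.96 -0.    0.67  0.41]
-> [0.0003, -0.0001, 0.0013] yaw 0.0007
```

Emit:
step_arm(
  deltas=[
    {"claw": 0.01,"translation": [0,0,-0.02],"yaw": 0},
    {"claw": 0.01,"translation": [0,0,-0.04],"yaw": 0},
    {"claw": 0.01,"translation": [0,0,-0.06],"yaw": 0},
    {"claw": 0.01,"translation": [0,0,-0.08],"yaw": 0},
    {"claw": 0.01,"translation": [0,0,-0.1],"yaw": 0},
  ],
)

```text
time_s: 4.1
eef_pos: [0.4335, -0.3169, 0.1925]
eef_rot: [-0.002, 0.966, 0.259, -0.001]
ft_force: [-0.4, -0.4, -3.0]
grip_width: 0.0215
```

```bash
python3 go.py .4234 -.108 .19 -13.5
```

```text
t 4.1 tcp [ 0.4335 -0.3169  0.1925] phi_y -59.96 tilt [-0.004  0.002 -1.   ] F [-0.4 -0.4 -3. ] T [-0.09  0.08 -0.  ] w 0.0215 q [-0.63  0.35  1.91 -0.    0.88  0.41]
-> [0.0959, -0.1859, 0.003] yaw -0.8108
```

Emit:
step_arm(
  deltas=[
    {"claw": 0.01,"translation": [0.012,-0.023,0],"yaw": -0.1},
    {"claw": 0.01,"translation": [0.024,-0.047,0],"yaw": -0.2},
    {"claw": 0.01,"translation": [0.036,-0.07,0],"yaw": -0.3},
    {"claw": 0.01,"translation": [0.048,-0.093,0],"yaw": -0.4},
    {"claw": 0.01,"translation": [0.06,-0.116,0],"yaw": -0.5},
  ],
)

```text
time_s: 4.6
eef_pos: [0.4266, -0.1853, 0.1925]
eef_rot: [-0.002, 0.871, 0.492, -0.001]
ft_force: [-1.0, 0.4, -3.4]
grip_width: 0.0214
```

```bash
python3 go.py .4234 -.108 .19 -13.5
```

```text
t 4.6 tcp [ 0.4266 -0.1853  0.1925] phi_y -31.08 tilt [-0.005  0.003 -1.   ] F [-1.   0.4 -3.4] T [-0.15  0.02 -0.01] w 0.0214 q [-0.41  0.26  2.06  0.    0.83  0.13]
-> [0.0645, -0.0426, 0.0027] yaw -0.3069
```

Emit:
step_arm(
  deltas=[
    {"claw": 0.01,"translation": [0.016,-0.011,0],"yaw": -0.08},
    {"claw": 0.01,"translation": [0.032,-0.021,0],"yaw": -0.16},
    {"claw": 0.01,"translation": [0.048,-0.032,0],"yaw": -0.23},
    {"claw": 0.01,"translation": [0.0645,-0.043,0.003],"yaw": -0.307},
    {"claw": 0.01,"translation": [0.0645,-0.043,0.003],"yaw": -0.307},
  ],
)

```text
time_s: 5.1
eef_pos: [0.4219, -0.1061, 0.189]
eef_rot: [-0.004, 0.784, 0.62, -0.002]
ft_force: [0.5, 0.8, -2.8]
grip_width: 0.0216
```

```bash
python3 go.py .4234 -.108 .19 -13.5; cat > d.py <<'E'
from h import *
p=optics.grab_frame("top"); cv2.imwrite("pics/top2.png",cv2.resize(p["frame"][220:340,200:360],(800,600),interpolation=cv2.INTER_CUBIC))
for q,z in(("stop_stand",0),("rest_top",.038),("post_top",.064),("nut_centre",.038),("nut_mark",.038),("jam_grip",.099)):
    for d in place_of(q,p)[:1]: print(q,round(d["conf"],2),np.round(atz(p,d["centre"],z),4))
for d in place_of("spanner",p)[:1]: print("spanner",round(d["conf"],2),np.round(atz(p,d["centre"],.0975),4))
for d in trace("spanner",p)[:1]:
    c=cloud(p,d["region"]); c=c[(c[:,2]>.085)&(c[:,2]<.135)]; print(len(c))
    m=c.mean(0); u=np.linalg.svd(c-m,full_matrices=False)[2]; print(m,u[0],u[2])
    h=c; (x,y),wh,a=cv2.minAreaRect(h[:,:2].astype(np.float32)*1000); print("rect",x,y,wh,a); np.save("sp.npy",c)
    k=np.polyfit(c[:,1],c[:,2],1);print("z vs y slope",k, np.percentile(c[:,2],[2,50,98]))
E
python3 d.py
```

```text
t 5.1 tcp [ 0.4219 -0.1061  0.189 ] phi_y -13.29 tilt [-0.007  0.004 -1.   ] F [ 0.5  0.8 -2.8] T [-0.2  -0.03 -0.  ] w 0.0216 q [-0.25  0.22  2.12  0.    0.8  -0.02]
-> [-0.0015, 0.0019, -0.001] yaw 0.0036
stop_stand 0.68 [0.4717 0.0815 0.    ]
post_top 0.61 [ 0.4197 -0.0163  0.064 ]
nut_centre 0.9 [0.4664 0.0876 0.038 ]
nut_mark 0.95 [0.4975 0.0725 0.038 ]
jam_grip 0.92 [0.4623 0.079  0.099 ]
spanner 0.65 [0.4537 0.0369 0.0975]
239
[0.45261547 0.02392544 0.11106571] [-0.94405234  0.3294972   0.01402734] [ 0.01414844 -0.00203047  0.99989784]
rect 449.9947204589844 23.225540161132812 (51.71889114379883, 69.3552017211914) 76.62664794921875
z vs y slope [0.01276728 0.11076025] [0.10751315 0.11101448 0.11482642]
```

View pics/top2.png

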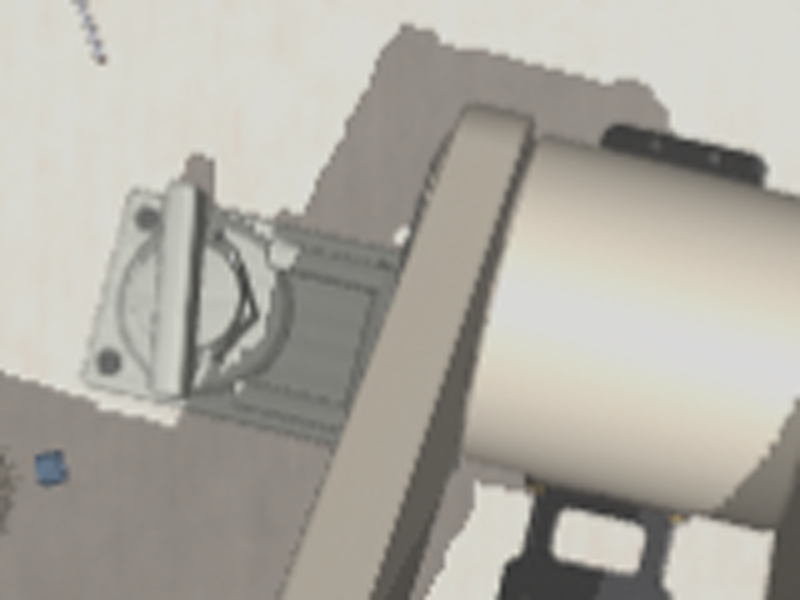

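```bash
cat > ov.py <<'E'
from h import *
import sys
def proj(p,X):
    f,R,t=cam(p); c=(R@np.atleast_2d(X).T).T+t; s=c[:,:2]/c[:,2:]; s=s*(1+p["k1"]*(s**2).sum(1,keepdims=True)); return s*f+[p["cx"],p["cy"]]
def overlay(p,name,stud,ang,sp,spang,uz,box=(220,340,200,360),k=5):
    r0,r1,c0,c1=box; im=cv2.resize(p["frame"][r0:r1,c0:c1],None,fx=k,fy=k,interpolation=cv2.INTER_CUBIC)
    def dr(P,o,a,col):
        a=np.radians(a); P=np.array(P,float)/1000; W=np.c_[o[0]+P[:,0]*np.cos(a)-P[:,1]*np.sin(a),o[1]+P[:,0]*np.sin(a)+P[:,1]*np.cos(a),P[:,2]]
        q=(proj(p,W)-[c0,r0]+.5)*k; cv2.polylines(im,[np.int32(q*16)],True,col,1,cv2.LINE_AA,4)
    th=np.linspace(0,2*np.pi,60)
    dr([[-47,-126,12],[47,-126,12],[47,52,12],[-47,52,12]],stud,ang-90,(0,0,255))
    dr([[40*np.cos(t),40*np.sin(t),34] for t in th],stud,ang-90,(0,200,0))
    dr([[24*np.cos(t),24*np.sin(t),84] for t in th],stud,ang-90,(0,200,200))
    dr([[26.6*np.sin(t),26.6*np.cos(t),66] for t in np.arange(6)*np.pi/3],stud,ang-90,(255,0,255))
    dr([[6*np.cos(t)-25,6*np.sin(t)-106,64] for t in th],stud,ang-90,(255,255,0))
    z=uz*1000+14
    dr([[18,-35.5,z],[18,-24.5,z],[-29,-24.5,z],[-29,24.5,z],[18,24.5,z],[18,35.5,z],[-41,35.5,z],[-41,11,z],[-114,11,z],[-114,-11,z],[-41,-11,z],[-41,-35.5,z]],sp,spang,(255,0,0))
    cv2.imwrite(name,im)
E
cat > e.py <<'E'
from ov import *
p=optics.grab_frame("top")
overlay(p,"pics/ov1.png",(.4695,.0825),76.5,(.4525,.031),76.7,.0967)
E
python3 e.py
```

```text
(no output)
```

View pics/ov1.png

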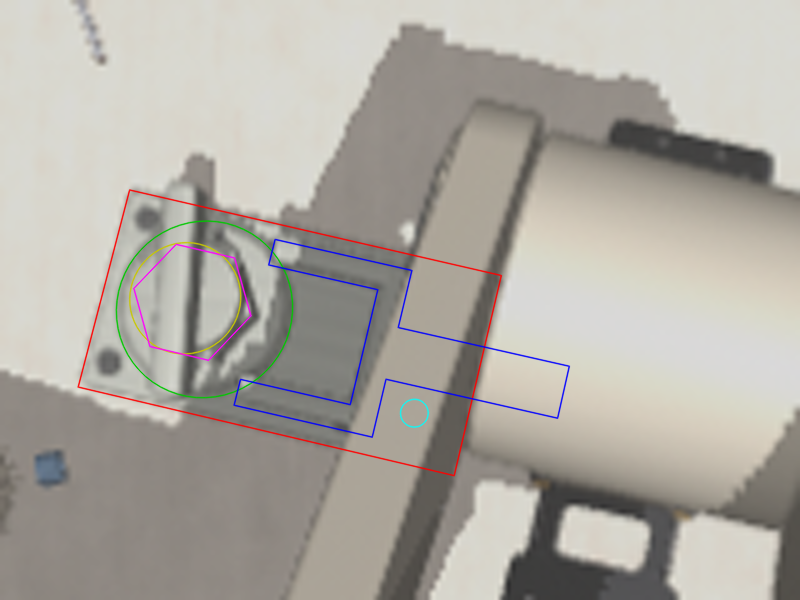

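The overlay fits: footplate, flange, hexagon and spanner mouth (corners at about (378, 290) and (351, 404)) all line up to about 1 mm. I'll correct the lateral offset and go down between nut and post.

```bash
python3 go.py .4255 -.1105 .16 -13.5 .4255 -.1105 .134 -13.5
```

```text
t 5.6 tcp [ 0.423  -0.1082  0.1897] phi_y -13.54 tilt [-0.005  0.003 -1.   ] F [ 0.3 -0.3 -2.4] T [-0.21 -0.02  0.  ] w 0.0217 q [-0.25  0.22  2.12  0.    0.8  -0.02]
-> [-0.0017, 0.0031, 0.0297] yaw -0.0007
-> [-0.0018, 0.0032, 0.0557] yaw -0.0007
```

Emit:
step_arm(
  deltas=[
    {"claw": 0.01,"translation": [-0.0035,0.0045,0.0],"yaw": 0},
    {"claw": 0.01,"translation": [-0.0035,0.0045,0.015],"yaw": 0},
    {"claw": 0.01,"translation": [-0.0035,0.0045,0.03],"yaw": 0},
    {"claw": 0.01,"translation": [-0.0035,0.0045,0.044],"yaw": 0},
    {"claw": 0.01,"translation": [-0.0035,0.0045,0.055],"yaw": 0},
  ],
)

```text
time_s: 6.1
eef_pos: [0.4265, -0.1128, 0.1339]
eef_rot: [-0.003, 0.786, 0.619, -0.001]
ft_force: [0.3, 0.4, -2.7]
grip_width: 0.0216
```

```bash
cat > e2.py <<'E'
from ov import *
optics.grab_frame("top");optics.grab_frame("top");optics.grab_frame("top")
p=optics.grab_frame("top")
overlay(p,"pics/ov2.png",(.4695,.0825),76.5,(.4561,.0266),76.7,.041)
d=trace("spanner",p)[0]; c=cloud(p,d["region"]); c=c[(c[:,2]>.045)&(c[:,2]<.065)]; print(len(c),cv2.minAreaRect(c[:,:2].astype(np.float32)*1000),np.percentile(c[:,2],[5,50,95]))
E
python3 e2.py; python3 go.py
```

```text
313 ((454.85858154296875, 14.075601577758789), (58.995689392089844, 68.30142974853516), 76.50411987304688) [0.05286823 0.05641098 0.05922466]
t 6.35 tcp [ 0.4267 -0.1126  0.135 ] phi_y -13.55 tilt [-0.004  0.003 -1.   ] F [ 0.5  0.1 -2.5] T [-0.22 -0.03 -0.01] w 0.0212 q [-0.26  0.33  2.15  0.    0.67 -0.03]
```

View pics/ov2.png

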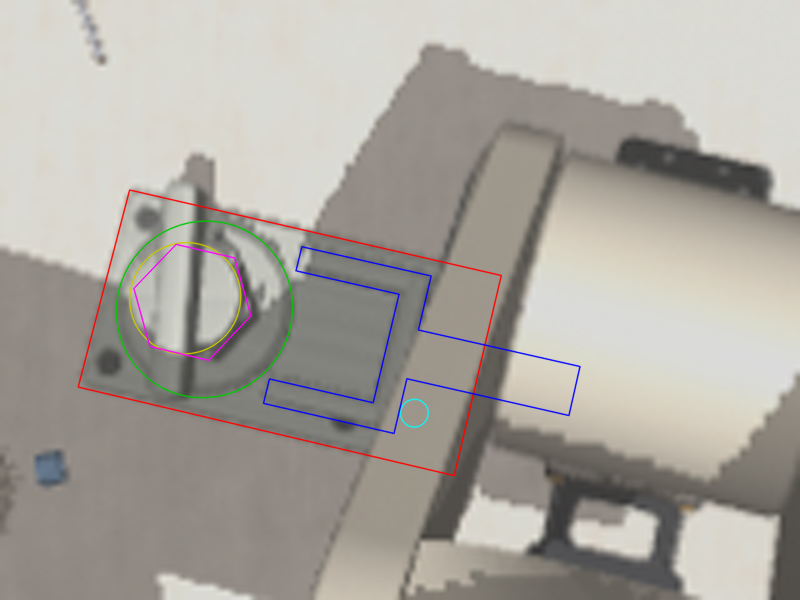

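The overlay sits on the head to within about 1-2 mm, and the trace puts the head about 1.8 mm too far to +x. I'll take half of that correction, slide in partway and watch the lateral force.

Emit:
step_arm(
  deltas=[
    {"claw": 0.01,"translation": [0.0,-0.001,0.002],"yaw": 0},
    {"claw": 0.01,"translation": [0.008,-0.001,0.0025],"yaw": 0},
    {"claw": 0.01,"translation": [0.016,-0.001,0.0025],"yaw": 0},
    {"claw": 0.01,"translation": [0.023,-0.001,0.0025],"yaw": 0},
    {"claw": 0.01,"translation": [0.028,-0.001,0.0025],"yaw": 0},
  ],
)

```text
time_s: 6.85
eef_pos: [0.4325, -0.0843, 0.1327]
eef_rot: [-0.002, 0.785, 0.619, -0.001]
ft_force: [-0.2, 0.0, -2.6]
grip_width: 0.022
```

```bash
python3 go.py
```

```text
t 6.85 tcp [ 0.4325 -0.0843  0.1327] phi_y -13.51 tilt [-0.004  0.003 -1.   ] F [-0.2  0.  -2.6] T [-0.19  0.    0.02] w 0.022 q [-0.2   0.33  2.15  0.    0.66  0.04]
```

Emit:
step_arm(
  deltas=[
    {"claw": 0.01,"translation": [0.004,0,0],"yaw": 0},
    {"claw": 0.01,"translation": [0.008,0,0],"yaw": 0},
    {"claw": 0.01,"translation": [0.012,0,0],"yaw": 0},
    {"claw": 0.01,"translation": [0.016,0,0],"yaw": 0},
    {"claw": 0.01,"translation": [0.02,0,0],"yaw": 0},
  ],
)

```text
time_s: 7.35
eef_pos: [0.4372, -0.0646, 0.1327]
eef_rot: [-0.002, 0.785, 0.619, -0.001]
ft_force: [-0.2, -0.5, -2.6]
grip_width: 0.0218
```

```bash
python3 go.py
```

```text
t 7.35 tcp [ 0.4372 -0.0646  0.1327] phi_y -13.51 tilt [-0.004  0.003 -1.   ] F [-0.2 -0.5 -2.6] T [-0.23 -0.08 -0.01] w 0.0218 q [-0.15  0.33  2.15  0.    0.66  0.08]
```

Emit:
step_arm(
  deltas=[
    {"claw": 0.01,"translation": [0.003,0,0],"yaw": 0},
    {"claw": 0.01,"translation": [0.006,0,0],"yaw": 0},
    {"claw": 0.01,"translation": [0.009,0,0],"yaw": 0},
    {"claw": 0.01,"translation": [0.009,0,0.0005],"yaw": 0},
    {"claw": 0.01,"translation": [0.009,0,0.0005],"yaw": 0},
  ],
)

```text
time_s: 7.85
eef_pos: [0.4393, -0.0558, 0.1321]
eef_rot: [-0.002, 0.785, 0.619, -0.001]
ft_force: [-0.0, 0.4, -3.1]
grip_width: 0.0216
```

```bash
python3 go.py; cat > e3.py <<'E'
from ov import *
p=optics.grab_frame("top")
overlay(p,"pics/ov3.png",(.4695,.0825),76.5,(.4695,.0825),76.5,.039)
d=trace("spanner",p)[0]; c=cloud(p,d["region"]); print(len(c),np.round(np.percentile(c[:,2],[5,50,95]),3)); c=c[(c[:,2]>.045)&(c[:,2]<.065)]; print(cv2.minAreaRect(c[:,:2].astype(np.float32)*1000))
E
python3 e3.py
```

```text
t 7.85 tcp [ 0.4393 -0.0558  0.1321] phi_y -13.5 tilt [-0.004  0.003 -1.   ] F [-0.   0.4 -3.1] T [-0.22 -0.05  0.06] w 0.0216 q [-0.13  0.34  2.15  0.    0.66  0.1 ]
261 [0.01  0.037 0.053]
((512.3060913085938, 216.54124450683594), (21.31027603149414, 20.033979415893555), 36.44005584716797)
```

View pics/ov3.png

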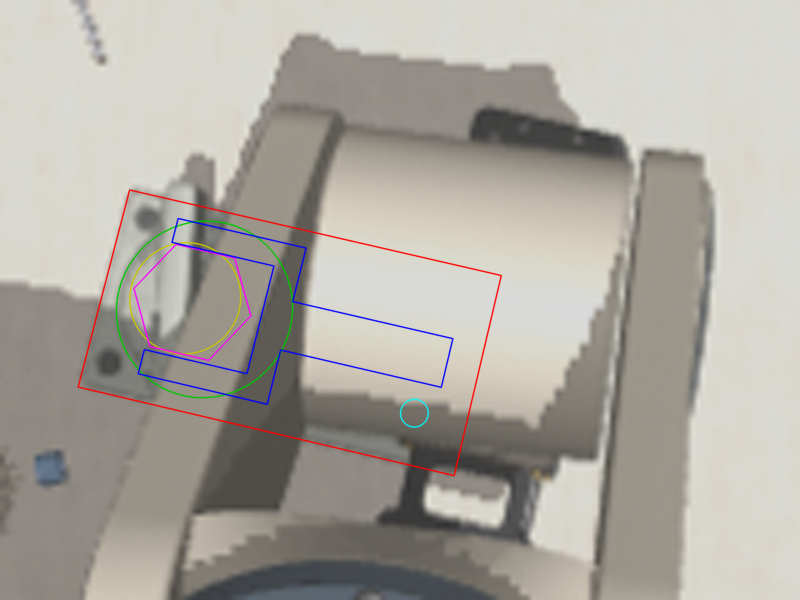

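Emit:
step_arm(
  deltas=[
    {"claw": 0.01,"translation": [0,0,0.0005],"yaw": 0},
    {"claw": 0.01,"translation": [0,0,0.001],"yaw": 0},
    {"claw": 0.01,"translation": [0,0,0.0015],"yaw": 0},
    {"claw": 0.01,"translation": [0,0,0.0015],"yaw": 0},
    {"claw": 0.01,"translation": [0,0,0.0015],"yaw": 0},
  ],
)

```text
time_s: 8.45
eef_pos: [0.4393, -0.0559, 0.1307]
eef_rot: [-0.002, 0.785, 0.619, -0.001]
ft_force: [-0.4, 0.8, -3.3]
grip_width: 0.0217
```

```bash
python3 go.py
```

```text
t 8.45 tcp [ 0.4393 -0.0559  0.1307] phi_y -13.52 tilt [-0.004  0.003 -1.   ] F [-0.4  0.8 -3.3] T [-0.15 -0.08 -0.01] w 0.0217 q [-0.13  0.34  2.15  0.    0.66  0.1 ]
```

Still no contact, as expected at about 0.4 mm above the flange. I'll release, wait, then back off upward.

Emit:
step_arm(
  deltas=[
    {"claw": 0.03,"translation": [0,0,0.0005],"yaw": 0},
    {"claw": 0.04,"translation": [0,0,0.0005],"yaw": 0},
    {"claw": 0.05,"translation": [0,0,0.0],"yaw": 0},
    {"claw": 0.05,"translation": [0,0,0.0],"yaw": 0},
    {"claw": 0.05,"translation": [0,0,0],"yaw": 0},
  ],
)

```text
time_s: 8.95
eef_pos: [0.4394, -0.0559, 0.1308]
eef_rot: [-0.002, 0.785, 0.619, -0.001]
ft_force: [-0.2, -0.3, -0.0]
grip_width: 0.05
```

Emit:
step_arm(
  deltas=[
    {"claw": 0.05,"translation": [0,0,-0.03],"yaw": 0},
    {"claw": 0.05,"translation": [0,0,-0.06],"yaw": 0},
    {"claw": 0.05,"translation": [0,0,-0.1],"yaw": 0},
    {"claw": 0.05,"translation": [-0.04,0,-0.13],"yaw": 0},
    {"claw": 0.05,"translation": [-0.08,0,-0.15],"yaw": 0},
  ],
)

```text
time_s: 9.45
eef_pos: [0.4218, -0.1345, 0.2831]
eef_rot: [-0.001, 0.784, 0.62, 0.0]
ft_force: [1.5, -0.3, -0.0]
grip_width: 0.0499
```

Emit:
step_arm(
  deltas=[
    {"claw": 0.06,"translation": [-0.05,0,0],"yaw": 0},
    {"claw": 0.06,"translation": [-0.1,0,0],"yaw": 0},
    {"claw": 0.06,"translation": [-0.15,0,0],"yaw": 0},
    {"claw": 0.06,"translation": [-0.15,0,0],"yaw": 0},
  ],
)

```text
time_s: 9.85
eef_pos: [0.3859, -0.2852, 0.2832]
eef_rot: [0.0, 0.786, 0.618, -0.0]
ft_force: [0.9, 0.5, -0.7]
grip_width: 0.0599
```

```bash
cat > f.py <<'E'
from ov import *
import sys
p=optics.grab_frame("top")
overlay(p,sys.argv[1],(.4695,.0825),76.5,(.4695,.0825),76.5,.038)
for q,z in(("spanner",.038),("spanner_grip",.052),("post_top",.064),("nut_centre",.038),("nut_mark",.038),("jam_grip",.099)):
    for d in place_of(q,p)[:1]: print(q,round(d["conf"],2),np.round(atz(p,d["centre"],z),4))
d=trace("spanner",p)[0]; c=cloud(p,d["region"]); c=c[(c[:,2]>.045)&(c[:,2]<.08)]; print(len(c),cv2.minAreaRect(c[:,:2].astype(np.float32)*1000))
d=trace("jam_grip",p)[0]; c=cloud(p,d["region"]); c=c[(c[:,2]>.105)&(c[:,2]<.12)]; print(len(c),cv2.minAreaRect(c[:,:2].astype(np.float32)*1000))
E
python3 f.py pics/ov4.png; python3 go.py
```

```text
spanner 0.79 [0.4772 0.0796 0.038 ]
spanner_grip 0.61 [ 0.425  -0.0594  0.052 ]
post_top 0.96 [ 0.4227 -0.0143  0.064 ]
nut_centre 0.27 [0.5028 0.2125 0.038 ]
nut_mark 0.56 [0.493  0.0738 0.038 ]
jam_grip 0.79 [0.4729 0.0777 0.099 ]
t 10.25 tcp [ 0.3876 -0.2793  0.2829] phi_y -13.24 tilt [-0.001  0.002 -1.   ] F [-0.1 -0.5  0.1] T [-0.05 -0.07  0.04] w 0.0601 q [-0.63  0.15  1.96  0.    1.04 -0.4 ]Traceback (most recent call last):
  File "f.py", line 7, in <module>
    d=trace("spanner",p)[0]; c=cloud(p,d["region"]); c=c[(c[:,2]>.045)&(c[:,2]<.08)]; print(len(c),cv2.minAreaRect(c[:,:2].astype(np.float32)*1000))
      ~~~~~~~~~~~~~~~~~~^^^
IndexError: list index out of range
```

View pics/ov4.png

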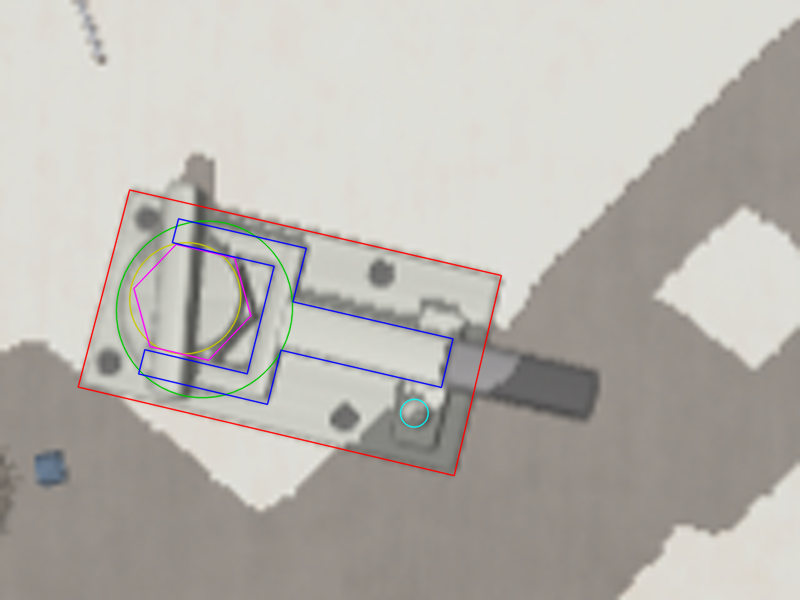

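The spanner is on the nut: its head surrounds the hexagon at about (200, 300), the shank follows the drawn outline, and the handle lies on the rest beside the post at (414, 412). Next I check how it is seated and work out the move to the jam nut.

```bash
cat > g.py <<'E'
from ov import *
p=optics.grab_frame("top")
c=cloud(p,(lambda m:(m.__setitem__((slice(225,335),slice(205,330)),True),m)[1])(np.zeros((480,640),bool)))
s=np.array([.4695,.0825]); a=np.radians(76.5); sy=np.array([np.cos(a),np.sin(a)]); sx=np.array([sy[1],-sy[0]])
X=(c[:,:2]-s)@sx; Y=(c[:,:2]-s)@sy; z=c[:,2]
for y0,y1 in((-36,-30),(-60,-50),(-90,-75),(-112,-98),(-132,-122),(-160,-140),(-175,-165)):
    m=(Y>y0)&(Y<y1)&(z>.044)&(z<.085)&(abs(X)<(18 if y0>-98 and y0>-40 else 17)/1000*1) if 0 else (Y*1000>y0)&(Y*1000<y1)&(z>.044)&(abs(X+.0)<.018)
    print(y0,m.sum(),"z",np.round(np.median(z[m]),4),"x mid",np.round((X[m].min()+X[m].max())/2,4))
m=(z>.055)&(z<.08)&(Y<-.125)&(abs(X)<.03); print("grip end Y",np.round([Y[m].min(),Y[m].max()],4))
m=(z>.105)&(z<.12)&(np.hypot(X,Y)<.055); print("bar",cv2.minAreaRect(c[m][:,:2].astype(np.float32)*1000))
E
python3 g.py; python3 go.py .4695 .0825 .25 86.4
```

```text
-36 45 z 0.0522 x mid 0.0006
-60 42 z 0.0519 x mid 0.0002
-90 68 z 0.0524 x mid -0.0006
-112 63 z 0.0524 x mid -0.0006
-132 46 z 0.0662 x mid -0.001
-160 99 z 0.0659 x mid -0.001
-175 47 z 0.0657 x mid -0.0014
grip end Y [-0.1818 -0.1253]
bar ((470.06829833984375, 82.2707290649414), (14.859569549560547, 86.46023559570312), 86.49031829833984)
t 10.3 tcp [ 0.3876 -0.2795  0.2829] phi_y -13.25 tilt [-0.001  0.002 -1.   ] F [ 0.2  0.1 -0.6] T [-0.08 -0.11 -0.03] w 0.0597 q [-0.63  0.15  1.96  0.    1.04 -0.4 ]
-> [0.3711, -0.0031, 0.0335] yaw -1.7392
```

The spanner is seated: shank top at 52 mm and handle end at y -182 mm, which puts its origin on the axis. I'll move to the jam nut.

Emit:
step_arm(
  deltas=[
    {"claw": 0.06,"translation": [0.035,0,0],"yaw": -0.14},
    {"claw": 0.06,"translation": [0.07,0,0],"yaw": -0.28},
    {"claw": 0.06,"translation": [0.11,-0.001,0],"yaw": -0.42},
    {"claw": 0.06,"translation": [0.15,-0.001,0],"yaw": -0.56},
    {"claw": 0.06,"translation": [0.19,-0.002,0],"yaw": -0.7},
  ],
)

```text
time_s: 10.8
eef_pos: [0.4294, -0.092, 0.2834]
eef_rot: [-0.001, 0.521, 0.854, 0.001]
ft_force: [0.5, 0.1, -1.1]
grip_width: 0.0599
```

```bash
python3 go.py .4698 .0824 .25 86.4
```

```text
t 10.8 tcp [ 0.4294 -0.092   0.2834] phi_y 27.24 tilt [-0.     0.002 -1.   ] F [ 0.5  0.1 -1.1] T [-0.   -0.11 -0.01] w 0.0599 q [-0.22  0.08  2.03  0.    1.03 -0.69]
-> [0.1365, 0.1158, 0.0337] yaw -1.0326
```

Emit:
step_arm(
  deltas=[
    {"claw": 0.06,"translation": [0.028,0.023,0],"yaw": -0.14},
    {"claw": 0.06,"translation": [0.056,0.047,0],"yaw": -0.28},
    {"claw": 0.06,"translation": [0.084,0.071,0],"yaw": -0.42},
    {"claw": 0.06,"translation": [0.112,0.095,0.01],"yaw": -0.56},
    {"claw": 0.06,"translation": [0.1365,0.116,0.02],"yaw": -0.7},
  ],
)

```text
time_s: 11.3
eef_pos: [0.4702, 0.085, 0.2639]
eef_rot: [0.0, 0.193, 0.981, 0.001]
ft_force: [0.4, -0.8, -0.8]
grip_width: 0.0597
```

```bash
python3 go.py .4698 .0824 .22 86.4
```

```text
t 11.3 tcp [0.4702 0.085  0.2639] phi_y 67.77 tilt [ 0.001  0.002 -1.   ] F [ 0.4 -0.8 -0.8] T [-0.02 -0.14  0.02] w 0.0597 q [ 0.17  0.17  1.98  0.    0.99 -1.01]
-> [-0.0006, -0.0026, 0.0439] yaw -0.3251
```

Emit:
step_arm(
  deltas=[
    {"claw": 0.06,"translation": [-0.0005,-0.0025,0.0],"yaw": -0.12},
    {"claw": 0.06,"translation": [-0.0005,-0.0025,0.01],"yaw": -0.24},
    {"claw": 0.06,"translation": [-0.0005,-0.0025,0.025],"yaw": -0.325},
    {"claw": 0.06,"translation": [-0.0005,-0.0025,0.04],"yaw": -0.325},
    {"claw": 0.06,"translation": [-0.0005,-0.0025,0.044],"yaw": -0.325},
  ],
)

```text
time_s: 11.8
eef_pos: [0.4688, 0.0831, 0.2187]
eef_rot: [-0.001, 0.031, 1.0, 0.001]
ft_force: [0.5, 0.0, -0.4]
grip_width: 0.0598
```

```bash
python3 go.py .4698 .0824 .175 86.4
```

```text
t 11.8 tcp [0.4688 0.0831 0.2187] phi_y 86.46 tilt [-0.001  0.002 -1.   ] F [ 0.5  0.  -0.4] T [ 0.03 -0.16  0.03] w 0.0598 q [ 0.17  0.23  2.02  0.    0.89 -1.34]
-> [-0.0011, -0.0007, 0.0437] yaw 0.001
```

Emit:
step_arm(
  deltas=[
    {"claw": 0.06,"translation": [-0.001,-0.0005,0.015],"yaw": 0},
    {"claw": 0.06,"translation": [-0.001,-0.0005,0.03],"yaw": 0},
    {"claw": 0.06,"translation": [-0.001,-0.0005,0.0425],"yaw": 0},
    {"claw": 0.06,"translation": [-0.001,-0.0005,0.0435],"yaw": 0},
    {"claw": 0.005,"translation": [-0.001,-0.0005,0.0435],"yaw": 0},
  ],
  force=40,
)

```text
time_s: 12.3
eef_pos: [0.4697, 0.0827, 0.1753]
eef_rot: [-0.001, 0.031, 1.0, 0.001]
ft_force: [0.2, 0.3, -0.9]
grip_width: 0.054
```

Emit:
step_arm(
  deltas=[
    {"claw": 0.005,"translation": [0,0,0],"yaw": 0},
    {"claw": 0.005,"translation": [0,0,0],"yaw": 0},
    {"claw": 0.005,"translation": [0,0,0],"yaw": 0},
    {"claw": 0.005,"translation": [0,0,0],"yaw": 0},
    {"claw": 0.005,"translation": [0,0,0],"yaw": 0},
  ],
)

```text
time_s: 12.8
eef_pos: [0.4698, 0.0824, 0.1754]
eef_rot: [-0.001, 0.031, 1.0, 0.0]
ft_force: [-0.7, -18.7, 5.6]
grip_width: 0.0142
```

```bash
python3 go.py .4698 .0824 .175 86.4
```

```text
t 12.8 tcp [0.4698 0.0824 0.1754] phi_y 86.49 tilt [-0.001  0.001 -1.   ] F [ -0.7 -18.7   5.6] T [-3.52 -0.06  0.01] w 0.0142 q [ 0.17  0.3   2.05  0.    0.79 -1.34]
-> [-0.0, -0.0, 0.0004] yaw 0.0015
```

Gripped. There is a 19 N side load, so I'll ease 1 mm toward -y and start turning clockwise.

Emit:
step_arm(
  deltas=[
    {"claw": 0.005,"translation": [0,-0.001,0],"yaw": 0.0},
    {"claw": 0.005,"translation": [0,-0.001,0],"yaw": 0.05},
    {"claw": 0.005,"translation": [0,-0.001,0],"yaw": 0.1},
    {"claw": 0.005,"translation": [0,-0.001,0],"yaw": 0.15},
    {"claw": 0.005,"translation": [0,-0.001,0],"yaw": 0.2},
  ],
)

```text
time_s: 13.3
eef_pos: [0.4699, 0.0822, 0.1755]
eef_rot: [-0.001, 0.131, 0.991, 0.001]
ft_force: [0.4, 7.1, -1.0]
grip_width: 0.0136
```

```bash
python3 go.py
```

```text
t 13.3 tcp [0.4699 0.0822 0.1755] phi_y 74.89 tilt [-0.001  0.003 -1.   ] F [ 0.4  7.1 -1. ] T [ 1.33 -0.17  0.28] w 0.0136 q [ 0.17  0.3   2.05  0.    0.79 -1.14]
```

Emit:
step_arm(
  deltas=[
    {"claw": 0.005,"translation": [0,0.0003,0],"yaw": 0.06},
    {"claw": 0.005,"translation": [0,0.0003,0],"yaw": 0.12},
    {"claw": 0.005,"translation": [0,0.0003,0],"yaw": 0.18},
    {"claw": 0.005,"translation": [0,0.0003,0],"yaw": 0.24},
    {"claw": 0.005,"translation": [0,0.0003,0],"yaw": 0.3},
  ],
)

```text
time_s: 13.8
eef_pos: [0.4702, 0.0831, 0.1755]
eef_rot: [-0.001, 0.279, 0.96, 0.002]
ft_force: [0.9, 4.9, -1.8]
grip_width: 0.0139
```

```bash
python3 go.py
```

```text
t 13.8 tcp [0.4702 0.0831 0.1755] phi_y 57.57 tilt [-0.     0.004 -1.   ] F [ 0.9  4.9 -1.8] T [ 0.97 -0.28  0.31] w 0.0139 q [ 0.17  0.3   2.05  0.01  0.79 -0.84]
```

Emit:
step_arm(
  deltas=[
    {"claw": 0.005,"translation": [0,0,0],"yaw": 0.05},
    {"claw": 0.005,"translation": [0,0,0],"yaw": 0.1},
    {"claw": 0.005,"translation": [0,0,0],"yaw": 0.15},
    {"claw": 0.005,"translation": [0,0,0],"yaw": 0.2},
    {"claw": 0.005,"translation": [0,0,0],"yaw": 0.25},
  ],
)

```text
time_s: 14.3
eef_pos: [0.4707, 0.0836, 0.1755]
eef_rot: [-0.001, 0.398, 0.918, 0.002]
ft_force: [2.1, 5.9, -4.2]
grip_width: 0.0138
```

```bash
python3 go.py
```

```text
t 14.3 tcp [0.4707 0.0836 0.1755] phi_y 43.13 tilt [ 0.001  0.005 -1.   ] F [ 2.1  5.9 -4.2] T [ 0.8  -0.52  0.31] w 0.0138 q [ 0.17  0.3   2.05  0.01  0.79 -0.59]
```

Emit:
step_arm(
  deltas=[
    {"claw": 0.005,"translation": [0,0,0],"yaw": 0.04},
    {"claw": 0.005,"translation": [0,0,0],"yaw": 0.08},
    {"claw": 0.005,"translation": [0,0,0],"yaw": 0.12},
    {"claw": 0.005,"translation": [0,0,0],"yaw": 0.16},
    {"claw": 0.005,"translation": [0,0,0],"yaw": 0.2},
  ],
)

```text
time_s: 14.8
eef_pos: [0.4711, 0.084, 0.1755]
eef_rot: [-0.0, 0.488, 0.873, 0.003]
ft_force: [2.2, 3.0, -3.2]
grip_width: 0.0136
```

```bash
python3 go.py
```

```text
t 14.8 tcp [0.4711 0.084  0.1755] phi_y 31.6 tilt [ 0.002  0.005 -1.   ] F [ 2.2  3.  -3.2] T [ 0.48 -0.45  0.31] w 0.0136 q [ 0.17  0.3   2.05  0.01  0.79 -0.39]
```

Turned 0.96 rad with the torque steady at 0.31 N m, so the jam nut is slipping on a held nut. I'll carry on in small steps until the torque rises.

Emit:
step_arm(
  deltas=[
    {"claw": 0.005,"translation": [0,0,0],"yaw": 0.03},
    {"claw": 0.005,"translation": [0,0,0],"yaw": 0.06},
    {"claw": 0.005,"translation": [0,0,0],"yaw": 0.09},
    {"claw": 0.005,"translation": [0,0,0],"yaw": 0.12},
  ],
)

```text
time_s: 15.2
eef_pos: [0.4713, 0.0842, 0.1755]
eef_rot: [-0.0, 0.54, 0.842, 0.003]
ft_force: [1.4, 2.8, -2.5]
grip_width: 0.0142
```

```bash
python3 go.py
```

```text
t 15.2 tcp [0.4713 0.0842 0.1755] phi_y 24.67 tilt [ 0.002  0.005 -1.   ] F [ 1.4  2.8 -2.5] T [ 0.3  -0.43  0.89] w 0.0142 q [ 0.17  0.3   2.05  0.01  0.79 -0.26]
```

Emit:
step_arm(
  deltas=[
    {"claw": 0.005,"translation": [0,0,0],"yaw": 0.02},
    {"claw": 0.005,"translation": [0,0,0],"yaw": 0.04},
    {"claw": 0.005,"translation": [0,0,0],"yaw": 0.04},
  ],
)

```text
time_s: 15.5
eef_pos: [0.4713, 0.0842, 0.1755]
eef_rot: [-0.0, 0.556, 0.831, 0.003]
ft_force: [1.5, 2.9, -1.3]
grip_width: 0.0145
```

```bash
python3 go.py
```

```text
t 15.5 tcp [0.4713 0.0842 0.1755] phi_y 22.37 tilt [ 0.002  0.005 -1.   ] F [ 1.5  2.9 -1.3] T [ 0.2  -0.32  1.09] w 0.0145 q [ 0.17  0.3   2.05  0.01  0.79 -0.22]
```

Torque is up to 1.09 N m and the bar has begun to twist in the pads, so it is solid. I'll relieve the load, open and withdraw.

Emit:
step_arm(
  deltas=[
    {"claw": 0.005,"translation": [0,0,0],"yaw": -0.02},
    {"claw": 0.03,"translation": [0,0,0],"yaw": -0.02},
    {"claw": 0.05,"translation": [0,0,0],"yaw": -0.02},
    {"claw": 0.06,"translation": [0,0,0],"yaw": -0.02},
    {"claw": 0.06,"translation": [0,0,0],"yaw": -0.02},
  ],
)

```text
time_s: 16.0
eef_pos: [0.4713, 0.0841, 0.1755]
eef_rot: [-0.0, 0.548, 0.836, 0.003]
ft_force: [-0.1, 0.9, 0.1]
grip_width: 0.0441
```

Emit:
step_arm(
  deltas=[
    {"claw": 0.06,"translation": [0,0,-0.03],"yaw": 0},
    {"claw": 0.06,"translation": [0,0,-0.06],"yaw": 0},
    {"claw": 0.06,"translation": [0,0,-0.09],"yaw": 0},
    {"claw": 0.06,"translation": [0,0,-0.12],"yaw": 0},
  ],
)

```text
time_s: 16.4
eef_pos: [0.4707, 0.0834, 0.2967]
eef_rot: [-0.001, 0.549, 0.836, 0.003]
ft_force: [0.8, -0.3, 0.3]
grip_width: 0.0601
```

```bash
python3 go.py .39 -.27 .29 22
```

```text
t 16.4 tcp [0.4707 0.0834 0.2967] phi_y 23.47 tilt [ 0.002  0.005 -1.   ] F [ 0.8 -0.3  0.3] T [-0.   -0.14 -0.03] w 0.0601 q [ 0.17  0.13  1.95  0.01  1.06 -0.24]
-> [-0.292, -0.2148, 0.0046] yaw 0.0256
```

Emit:
step_arm(
  deltas=[
    {"claw": 0.06,"translation": [-0.04,-0.03,0],"yaw": 0},
    {"claw": 0.06,"translation": [-0.08,-0.06,0],"yaw": 0},
    {"claw": 0.06,"translation": [-0.12,-0.09,0],"yaw": 0},
    {"claw": 0.06,"translation": [-0.16,-0.12,0],"yaw": 0},
    {"claw": 0.06,"translation": [-0.2,-0.15,0],"yaw": 0},
  ],
)

```text
time_s: 16.9
eef_pos: [0.4119, -0.1614, 0.2956]
eef_rot: [-0.0, 0.549, 0.836, 0.003]
ft_force: [1.2, 0.0, 0.5]
grip_width: 0.0603
```

Emit:
step_arm(
  deltas=[
    {"claw": 0.06,"translation": [-0.04,-0.03,0],"yaw": 0},
    {"claw": 0.06,"translation": [-0.08,-0.06,0],"yaw": 0},
    {"claw": 0.06,"translation": [-0.08,-0.06,0],"yaw": 0},
    {"claw": 0.06,"translation": [-0.08,-0.06,0],"yaw": 0},
  ],
)

```text
time_s: 17.3
eef_pos: [0.3881, -0.2596, 0.2948]
eef_rot: [-0.0, 0.55, 0.835, 0.003]
ft_force: [0.3, 1.0, 0.2]
grip_width: 0.0599
```

```bash
cat > k.py <<'E'
from ov import *
p=optics.grab_frame("top"); overlay(p,"pics/ov5.png",(.4695,.0825),76.5,(.4695,.0825),76.5+12,.038)
m0=np.zeros((480,640),bool); m0[225:335,205:330]=True; c=cloud(p,m0)
s=np.array([.4695,.0825]); a=np.radians(76.5); sy=np.array([np.cos(a),np.sin(a)]); sx=np.array([sy[1],-sy[0]])
X=(c[:,:2]-s)@sx; Y=(c[:,:2]-s)@sy; z=c[:,2]
m=(z>.0575)&(z<.08)&(Y<-.122)&(abs(X)<.06); print("grip",m.sum(),"z",np.median(z[m]),"XY mean",X[m].mean(),Y[m].mean(),cv2.minAreaRect(np.c_[X,Y][m].astype(np.float32)*1000))
m=(z>.046)&(z<.06)&(Y<-.05)&(Y>-.09)&(abs(X)<.03); print("shank",np.median(z[m]),cv2.minAreaRect(np.c_[X,Y][m].astype(np.float32)*1000))
m=(z>.105)&(z<.12)&(np.hypot(X,Y)<.055); print("bar world",cv2.minAreaRect(c[m][:,:2].astype(np.float32)*1000))
for q,z in(("spanner",.038),("nut_centre",.038),("nut_mark",.038),("timer",0),("check_weight_500",0),("sample_cup_2",0)):
    for d in place_of(q,p)[:1]: print(q,round(d["conf"],2),np.round(atz(p,d["centre"],z),4))
E
python3 k.py; python3 go.py
```

```text
grip 267 z 0.06607034255595579 XY mean -0.012176242781606662 -0.15055748442141756 ((-12.465056419372559, -151.16610717773438), (59.6163215637207, 21.978229522705078), 85.51362609863281)
shank 0.05251833836658354 ((-5.39721155166626, -69.80066680908203), (40.52690505981445, 20.856189727783203), 84.58024597167969)
bar world ((470.81134033203125, 81.38597106933594), (14.909751892089844, 87.2265853881836), 25.807289123535156)
spanner 0.51 [ 0.418  -0.0138  0.038 ]
nut_centre 0.83 [0.47   0.0849 0.038 ]
nut_mark 0.74 [0.4998 0.075  0.038 ]
timer 0.64 [0.479  0.0927 0.    ]
check_weight_500 0.75 [0.5054 0.2196 0.    ]
sample_cup_2 0.86 [ 0.6066 -0.3363  0.    ]
t 17.65 tcp [ 0.3892 -0.2576  0.2951] phi_y 23.58 tilt [ 0.003  0.005 -1.   ] F [0.5 0.4 0. ] T [-0.04 -0.12 -0.02] w 0.06 q [-0.59  0.11  1.97  0.01  1.06 -1.01]
```

View pics/ov5.png

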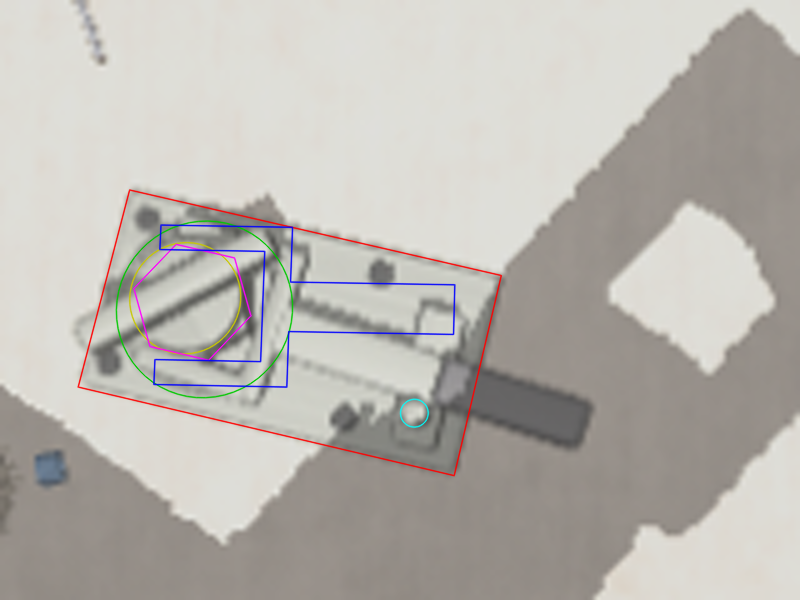

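The final view shows the wing bar turned clockwise by about 61°. The handle is swung about 5° onto the post at (414, 412), and the spanner head is still round the nut. My blue overlay was drawn rotated the wrong way, so ignore it. I'll check the timer once more and hand in.

```bash
python3 - <<'E'
from h import *
p=optics.grab_frame("top")
print([(round(d["conf"],2),np.round(atz(p,d["centre"],0),4)) for d in place_of("timer",p)[:3]])
print([(round(d["conf"],2),np.round(atz(p,d["centre"],.018),4)) for d in search_frame("timer",p)[:3]])
print(arm.hand_in())
E
```

```text
[(0.86, array([ 0.6941, -0.0024,  0.    ])), (0.34, array([0.5071, 0.2177, 0.    ]))]
[(0.83, array([ 0.6948, -0.0093,  0.018 ])), (0.47, array([0.4663, 0.0402, 0.018 ]))]
the job is handed in; nothing more can be done
None
```

The spanner is on the setting nut with its handle on the rest, and the jam nut is tightened until it came up solid. I handed the job in at about 18 s; the hand-in gives no verdict.

- **Spanner:** Before tightening it was fully seated, with the shank top at 52 mm, the handle end at y −182 mm and the origin on the stud axis. Afterwards it is level at the same height, within about 1 mm of the axis, and swung about 5° so the handle bears on the post.
- **Jam nut:** It turned at a steady 0.31 N m, then the torque rose to 1.09 N m and the bar began to twist in the pads. The bar turned about 61° in all. That fits the stop at 1.2 rad, but I had no direct reading of the joint.
- **Setting nut:** I could not measure its turn well. The mark detections scattered by several millimetres or more. The post and the mouth's play limit the turn to about 0.25 rad (14°), and the last mark reading was within a few millimetres of most of the earlier ones.
- **Bystanders:** The check weight, sample cup and timer were found within about 8 mm of their first positions, which is network noise. One timer detection landed on the stand, but a repeat look found the timer in its place.
- **Robot:** The gripper is open and well clear of everything.

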